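# Make up and stack two tufting kits

## Robot

A 6-joint arm with a two-finger parallel gripper is mounted at the origin on the work surface. World frame = base frame: x ahead of the robot, y to its left, z up, the work surface at z = 0. Lengths are in m, angles in rad, forces in N, time in s.
With the tool pointing down it reaches from about 0.35 to 0.95 m from the base axis. Payload 17.4 kg.
Tool frame: the origin (TCP) lies midway between the tips of the shut fingers; the grasp point (between the pads) lies 19 mm behind it (grasp_offset is the z of the grasp point in the tool frame, in m); z points along the fingers, y is the line along which they close (so a half turn about z gives the same grasp; the last joint's range is limited). The gripper opens to 93 mm and grips with 3 to 60 N. Pads are 15 mm wide; open, the fingers measure 128 mm over their backs; the gripper's body (75 mm by 188 mm) begins 65 mm behind the grasp point.
Start: joints at [1.176, 0.116, 1.442, -0, 1.584, -0.038], TCP at [0.236, 0.632, 0.219] pointing down, gripper open.
Joint ranges: [-2.83, 2.83], [-0.83, 2.19], [0.07, 2.5], [-1.14, 4.28], [0.01, 3], [-2.97, 2.97]. Speed limits (rad/s): [1.89, 1.89, 2.22, 3.14, 3.14, 3.14].

## Interface

Orientations are given as a unit quaternion [w, x, y, z].
In Python, from station import * gives the robot as it stands.
- The arm moves only by the shell command python3 -m jog 'ROWS' [FORCE]. ROWS is a JSON object of lists of equal length, an entry for each row: "xyz": the shift along the world's x, y, z in m, a list of three; "rotation": the turn, a rotation vector about the world's x, y, z in degrees, a list of three; "gripper": the opening, from -1 (shut) to 1 (fully open). In form: {"xyz": [[x, y, z], ...], "rotation": [[ax, ay, az], ...], "gripper": [gripper, ...]}. A call has 1 to 10 rows; each row shifts and turns the commanded pose from where the row before left it; what a row does not reach is not made up. A row lasts 1/8 s, in which the tool goes at most 62.5 mm and 10.7 degrees, less where a joint would pass 70% of its speed; a pose out of reach is approached as far as the arm can. A call with a gripper value outside its range is refused whole. The fingers move at their own pace and stop on an object; FORCE is the grip in N (left out, the last holds). Time passes only in rows, so rows that do not move let the fingers close. It gives the time, the measured TCP pose, the force, the opening and the grip force at its end, in the units of the state.
- state(): the state, without advancing time (a new reading comes with each control period).
- get_image(name): name is "scene" or "top"; returns a dict with "image" (480x640x3 uint8, red, green, blue), "mtx" (3x3 intrinsics, pixels), "rvec" (rotation vector, rad) and "tvec" (3), from world to camera coordinates, as OpenCV has them. Camera axes: x right, y down, z forward; pixel columns grow to the right and rows downward; lengths in m; the calibration is good to about 2 mm. A picture is of the moment at which its call begins. There is no depth.
- finish_job(): hands the job in; it is judged then, once.
The state is a dict: "t": time; "joints": joint angles; "dq": joint speeds; "effort": joint torques, N m; "tcp_pos": TCP position; "tool_rot": TCP orientation; "ft_force": force on the tool from outside, world axes, zero at the start; "moment": the same for the moment, N m; "opening": finger opening in m; "grip_force": force on a finger pad.
Only numpy, scipy, OpenCV 4.12 (cv2) and the standard library are available. Lean on these libraries where they do the work, as an engineer would, in place of code of your own. Each camera call takes 0.05 s, during which the arm holds its last target. There are 200 camera calls.

## Task

Make up the grey kit first: stand the red bobbin in the compartment at the grey tote's yellow end and the amber oil bottle in its other compartment. Then lift the empty blue tote by its cross wall, turn it half round and set it squarely on the grey tote, its yellow end above the grey one's plain end, so that its feet drop into the rim notches and it sits level and locked; then stand the green bobbin in the compartment at the blue tote's yellow end and the white glue jar in its other one. Everything ends upright, still and let go, and the black bobbin, the trimmer and the screwdriver stay where they are.

Things in the scene. Friction and masses are not known exactly. Their poses are not given: they have to be found in the camera images.
- tote_grey: GREY loose tote, bottom of the stack, stays put, 0.6 kg: 198 (x) x 154 x 85 mm tall, yellow end at +x, plain end at -x. Origin: centre of underside, z up. Floor 5 mm thick. Cross wall at x = 0 (12 mm thick, top z = 62) makes two compartments, each |x| 6 to 84, y -62 to 62 mm. Notches 30 mm long in both long rims: 20 mm deep at x = 75 and -35, 6 mm deep at x = -75 and 35.
- tote_blue: BLUE loose tote, 0.35 kg, empty, otherwise the same as the grey one, with the same frame (x to its yellow end); starts heading roughly as the grey one does. Its cross wall is the carrying grip: pinch from above at its middle. Feet 20 mm wide at x = 75 and -35 on both long sides, flush with the underside.
- blue_tote_yellow_end (a point): middle of the top edge of the blue tote's yellow end: x 96.5, y 0, z 85 mm in its frame. Turned 180 degrees from the grey tote and centred on it (about 5 mm play each way), the blue one's feet rest in the shallow notches and its origin lies 79 mm above the grey one's; set the same way round, it sinks into the deep notches instead.
- bobbin_red: RED empty plastic bobbin standing upright: flanges 44 mm in diameter and 10 mm thick at the bottom and the top (z 0 to 10 and 50 to 60 mm), a 26 mm core between, 60 mm tall, about 70 g; grip it across the top flange. Origin: centre of the underside, z up its axis.
- bobbin_green: GREEN empty plastic bobbin standing upright: flanges 44 mm in diameter and 10 mm thick at the bottom and the top (z 0 to 10 and 50 to 60 mm), a 26 mm core between, 60 mm tall, about 70 g; grip it across the top flange. Origin: centre of the underside, z up its axis.
- oil_bottle: small AMBER oil bottle with a white label and an orange screw cap as wide as the bottle, standing: 36 mm in diameter, 66 mm tall, about 100 g, a plain cylinder. Origin: centre of the underside, z up.
- glue_jar: WHITE glue jar with a blue band, standing: 42 mm in diameter, 60 mm tall, about 140 g. Origin: centre of the underside, z up.
- bobbin_black: BLACK spare bobbin among the stock, to be left alone: empty plastic bobbin standing upright: flanges 44 mm in diameter and 10 mm thick at the bottom and the top (z 0 to 10 and 50 to 60 mm), a 26 mm core between, 60 mm tall, about 70 g; grip it across the top flange. Origin: centre of the underside, z up its axis.
- trimmer: electric trimmer lying on the table beyond the stock, black with a blue collar and a steel head, 180 x 48 x 37 mm, lying across in front of the robot; leave it alone. Origin: on its underside near the middle, x towards the steel head.
- screwdriver: screwdriver with an orange handle lying to the left of the left-hand tote, 180 mm long, about 30 mm thick; leave it alone. Origin on its underside near the middle, x towards the tip.

How it is judged:
By the outcome, as a careful person would: the job done as asked, in the order asked, and still so for the second after the job is handed in, with the robot touching nothing.
It also fails if it takes over 125 s, if anything falls off the work surface, if the arm or the gripper's body presses on something with over 40 N, if the wrist force passes 120 N, or if a joint passes its speed limit or range.

## Working session

There is one attempt and no reset: what is moved stays moved. The work goes in short steps, Python scripts to look and compute and a shell command to move; the robot and the scene stay as the last step left them, time stands still between calls to the robot, and variables do not carry over. Pictures are saved under pics/ and viewed, at most 14 in all, crops included, and the job is handed in when it is done.

```bash
mkdir -p pics
cat > h.py <<'E'
from station import *
import numpy as np, cv2
def snap(cam,fn,crop=None,scale=1):
    d=get_image(cam); im=d['image'][:,:,::-1]
    np.savez('pics/'+cam+'.npz',**d)
    if crop: x0,y0,x1,y1=crop; im=im[y0:y1,x0:x1]
    if scale!=1: im=cv2.resize(im,None,fx=scale,fy=scale,interpolation=cv2.INTER_CUBIC)
    cv2.imwrite('pics/'+fn,im); return d
def ray(d,u,v,z):
    R=cv2.Rodrigues(np.array(d['rvec'],float))[0]; t=np.array(d['tvec'],float).ravel()
    c=-R.T@t; r=R.T@np.linalg.inv(d['mtx'])@np.array([u,v,1.])
    return c+r*(z-c[2])/r[2]
def proj(d,p):
    return cv2.projectPoints(np.array(p,float).reshape(-1,1,3),np.array(d['rvec'],float),np.array(d['tvec'],float),np.array(d['mtx'],float),None)[0].reshape(-1,2)
E
python3 - <<'E'
from h import *
for c in('scene','top'):
    d=snap(c,c+'0.png'); R=cv2.Rodrigues(np.array(d['rvec'],float))[0]; print(c,-R.T@np.array(d['tvec']).ravel(),d['mtx'][0][0])
print(state())
E
```

```text
scene [1.18546868 0.46033493 0.79932479] 464.41745306413264
top [0.51523994 0.07133489 1.06455943] 517.5496183783096
{'t': 0.1, 'joints': array([ 1.17619545e+00,  1.16456988e-01,  1.44222273e+00, -3.76696801e-05,
        1.58398698e+00, -3.77968325e-02]), 'dq': array([ 7.40840046e-04, -5.51806320e-05, -3.90581825e-03, -6.69910195e-04,
        5.14967534e-04,  2.36886514e-04]), 'effort': array([ 2.30561011e-03, -7.22893953e+01, -6.23868871e+01,  7.83635513e-02,
        2.27796554e-02, -1.06972215e-05]), 'tcp_pos': array([0.23570958, 0.63230694, 0.21795114]), 'tool_rot': array([-9.68062688e-05,  1.77457392e-01,  9.84128338e-01, -5.28560148e-04]), 'ft_force': array([-0.16659252, -0.05671572,  0.60584877]), 'moment': array([ 0.0429004 ,  0.01787924, -0.10308542]), 'grip_force': 0.0, 'opening': 0.09316268914486941}
```

View pics/scene0.png

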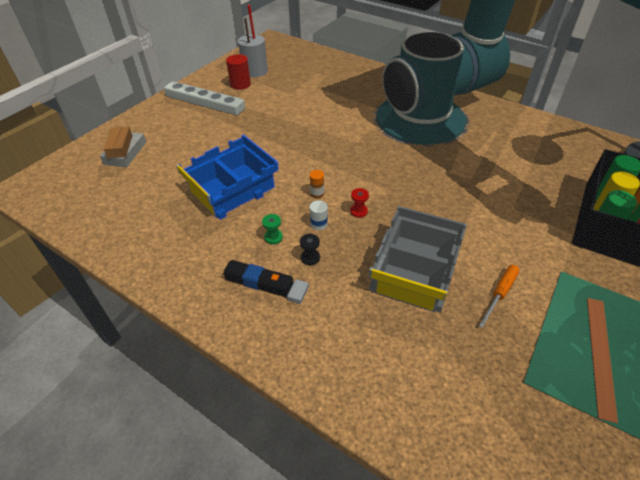

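View pics/top0.png

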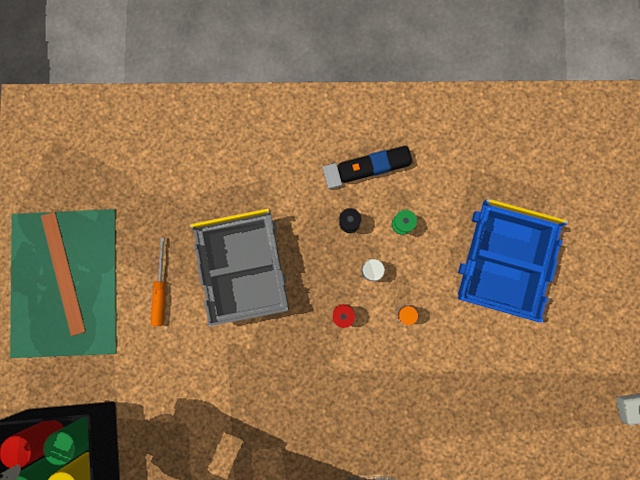

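Run:
```python
from h import *
im=cv2.imread('pics/top0.png')
f=lambda n,x0,y0,x1,y1,s:cv2.imwrite('pics/'+n,cv2.resize(im[y0:y1,x0:x1],None,fx=s,fy=s,interpolation=cv2.INTER_CUBIC))
f('c1.png',180,145,440,340,3); f('c2.png',450,190,580,335,4)
```

```text
(no output)
```

View pics/c1.png

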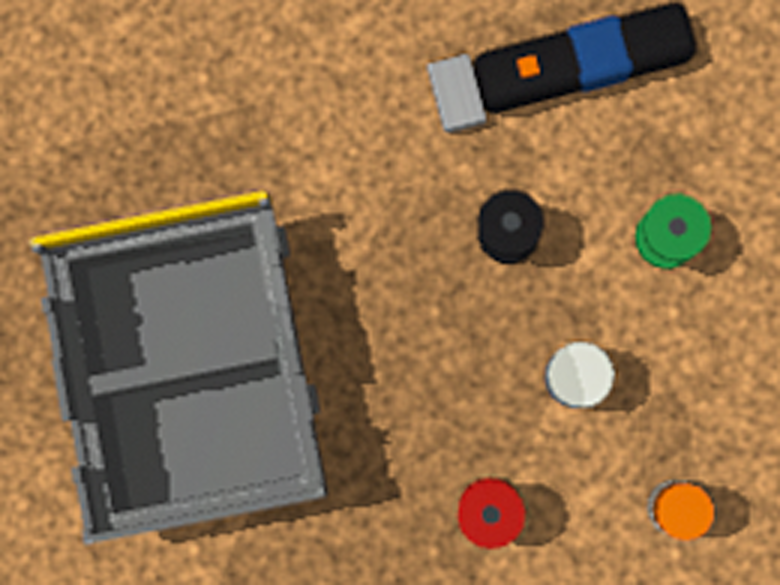

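View pics/c2.png

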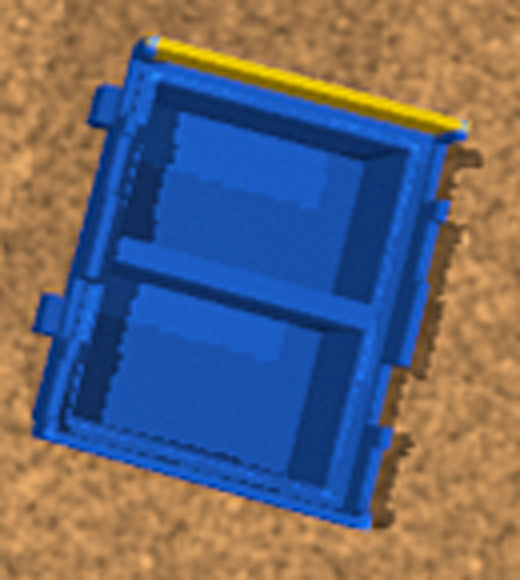

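Run:
```python
from h import *
d=dict(np.load('pics/top.npz'))
c1=lambda x,y:(180+(x+.5)/3-.5,145+(y+.5)/3-.5); c2=lambda x,y:(450+(x+.5)/4-.5,190+(y+.5)/4-.5)
def tote(n,yl,yr,pl,pr):
    P=[ray(d,*p,.085)[:2] for p in(yl,yr,pl,pr)]; yl,yr,pl,pr=P
    h=(yl+yr-pl-pr)/2; w=(yl+pl-yr-pr)/2
    print(n,sum(P)/4,'len',np.linalg.norm(h),'w',np.linalg.norm(w),'hd',np.degrees([np.arctan2(h[1],h[0]),np.arctan2(-w[0],w[1])]))
tote('grey',c1(35,243),c1(267,197),c1(87,541),c1(323,494))
tote('blue',c2(152,42),c2(462,130),c2(36,435),c2(370,525))
print('greywall',[ray(d,*c1(*p),.062)[:2] for p in((92,384),(278,366))])
print('bluewall',[ray(d,*c2(*p),.062)[:2] for p in((118,250),(368,315))])
for n,p,z in(('red',(491,513),.06),('green',(678,227),.06),('black',(510,227),.06),('jar',(580,375),.06),('oil',(685,511),.066)):
    q=ray(d,*c1(*p),z); print(n,q, 'base px',(proj(d,[q[0],q[1],0])[0]-[180,145])*3)
```

```text
grey [0.55041305 0.25770784] len 0.1921114496587955 w 0.1516062120686078 hd [11.43601138 11.44203257]
blue [ 0.56601133 -0.25866283] len 0.19221001132591423 w 0.15341248185839443 hd [-16.08409079 -15.54248745]
greywall [array([0.54024249, 0.31778918]), array([0.55242575, 0.1967399 ])]
bluewall [array([ 0.58201937, -0.20186949]), array([ 0.55130384, -0.31945718])]
red [0.45896693 0.0587867  0.06      ] base px [488.90197415 506.99744076]
green [ 0.64368021 -0.06214997  0.06      ] base px [665.44560206 237.06809525]
black [0.64354484 0.04668039 0.06      ] base px [506.85824101 237.03161979]
jar [0.54751303 0.00160197 0.06      ] base px [572.89495618 376.79931387]
oil [ 0.46144054 -0.064076    0.066     ] base px [670.65495798 504.60249051]
```

```bash
python3 -m jog '{"xyz":[[0.022,-0.057,0],[0.022,-0.057,0],[0.022,-0.057,0],[0.022,-0.057,0],[0.022,-0.057,0],[0.022,-0.057,0],[0.022,-0.057,0],[0.022,-0.057,0],[0.022,-0.057,0],[0.022,-0.057,0]],"rotation":[[0,0,10.6],[0,0,10.6],[0,0,10.7],[0,0,0],[0,0,0],[0,0,0],[0,0,0],[0,0,0],[0,0,0],[0,0,0]],"gripper":[0.5,0.5,0.5,0.5,0.5,0.5,0.5,0.5,0.5,0.5]}' 20; python3 -m jog '{"xyz":[[0,0,-0.04],[0,0,0],[0,0,0]],"rotation":[[0,0,0],[0,0,0],[0,0,0]],"gripper":[0.5,0.5,0.5]}'
cat >> h.py <<'E'
def st():
    from scipy.spatial.transform import Rotation as Ro
    s=state(); q=s['tool_rot']; y=Ro.from_quat([q[1],q[2],q[3],q[0]]).as_matrix()[:,1]
    print('t %.2f'%s['t'],'tcp',s['tcp_pos'].round(4),'yhead %.1f'%np.degrees(np.arctan2(y[1],y[0])),'tilt',y[2].round(3),'q6 %.1f'%np.degrees(s['joints'][5]),'open %.4f'%s['opening'],'grip',s['grip_force'],s['ft_force'].round(1))
E
python3 -c "from h import *;st()"
```

```text
t: 1.35
tcp_pos: [0.456, 0.0605, 0.2187]
tool_rot: [0.0, -0.1, 0.995, 0.0]
ft_force: [0.8, 0.3, -0.3]
opening: 0.0695
grip_force: 0.0
t: 1.72
tcp_pos: [0.4558, 0.063, 0.1798]
tool_rot: [0.0, -0.1, 0.995, 0.0]
ft_force: [-0.4, 0.2, 1.1]
opening: 0.0699
grip_force: 0.0
t 1.73 tcp [0.4558 0.063  0.1798] yhead 101.5 tilt -0.0 q6 -96.8 open 0.0699 grip 0.0 [-0.4  0.2  1.1]
```

```bash
python3 -m jog '{"xyz":[[0.003,-0.0045,-0.05],[0,0,-0.05],[0,0,-0.03],[0,0,-0.014],[0,0,0],[0,0,0],[0,0,0],[0,0,0],[0,0,0],[0,0,0]],"rotation":[[0,0,0],[0,0,0],[0,0,0],[0,0,0],[0,0,0],[0,0,0],[0,0,0],[0,0,0],[0,0,0],[0,0,0]],"gripper":[0.5,0.5,0.5,0.5,0.5,-1,-1,-1,-1,-1]}' 20;python3 -c "from h import *;st()"
```

```text
t: 2.98
tcp_pos: [0.4591, 0.058, 0.0352]
tool_rot: [0.0, -0.1, 0.995, -0.0]
ft_force: [-0.3, -1.0, 5.6]
opening: 0.0422
grip_force: 20.0
t 2.98 tcp [0.4591 0.058  0.0352] yhead 101.5 tilt -0.0 q6 -97.4 open 0.0422 grip 20.00082939863205 [-0.3 -1.   5.6]
```

```bash
python3 -m jog '{"xyz":[[0,0,0.03],[0,0,0.05],[0,0,0.05],[0.0271,0.0417,0.02],[0.0271,0.0417,0],[0.0271,0.0417,0],[0.0271,0.0417,0],[0.0271,0.0417,0],[0,0,0],[0,0,0]],"rotation":[[0,0,0],[0,0,0],[0,0,0],[0,0,0],[0,0,0],[0,0,0],[0,0,0],[0,0,0],[0,0,0],[0,0,0]],"gripper":[-1,-1,-1,-1,-1,-1,-1,-1,-1,-1]}' 20;python3 -c "
from h import *;st();snap('scene','s1.png',(300,100,560,295),3)"
```

```text
t: 4.22
tcp_pos: [0.5939, 0.2663, 0.1841]
tool_rot: [-0.001, -0.1, 0.995, -0.0]
ft_force: [-0.7, -0.6, -1.2]
opening: 0.0423
grip_force: 20.0
t 4.22 tcp [0.5939 0.2663 0.1841] yhead 101.5 tilt -0.0 q6 -79.6 open 0.0423 grip 19.999888837337494 [-0.7 -0.6 -1.2]
```

View pics/s1.png

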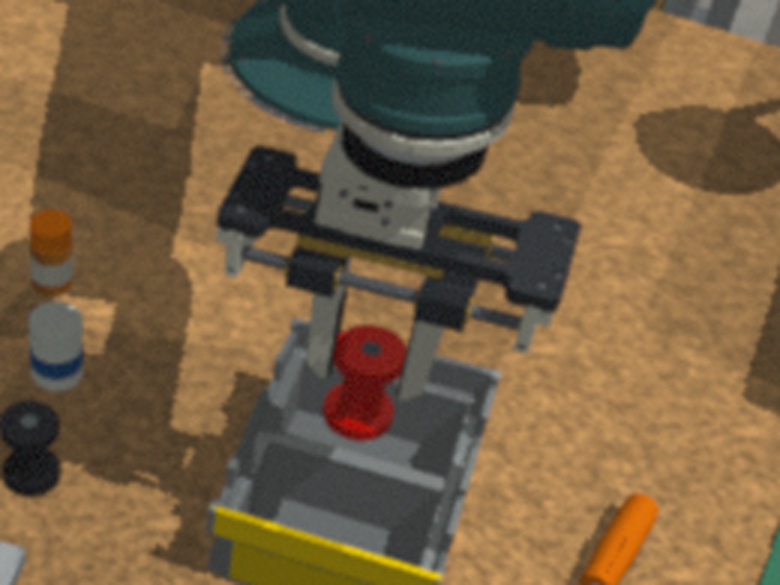

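```bash
python3 -m jog '{"xyz":[[0,0,-0.05],[0,0,-0.05],[0,0,-0.03],[0,0,-0.012],[0,0,0],[0,0,0]],"rotation":[[0,0,0],[0,0,0],[0,0,0],[0,0,0],[0,0,0],[0,0,0]],"gripper":[-1,-1,-1,-1,-1,-1]}' 20;python3 -c "
from h import *;st()"
```

```text
t: 5.03
tcp_pos: [0.595, 0.2666, 0.0445]
tool_rot: [0.001, -0.1, 0.995, 0.0]
ft_force: [0.2, 0.2, -0.2]
opening: 0.0425
grip_force: 20.0
t 5.03 tcp [0.595  0.2666 0.0445] yhead 101.4 tilt 0.0 q6 -79.6 open 0.0425 grip 19.99992460012436 [ 0.2  0.2 -0.2]
```

```bash
python3 -m jog '{"xyz":[[0,0,-0.0037],[0,0,0],[0,0,0],[0,0,0],[0,0,0.03],[0,0,0.06],[0,0,0.05],[0,0,0]],"rotation":[[0,0,0],[0,0,0],[0,0,0],[0,0,0],[0,0,0],[0,0,0],[0,0,0],[0,0,0]],"gripper":[-1,-1,0.35,0.35,0.35,0.35,0.35,0.35]}' 20; python3 -m jog '{"xyz":[[-0.0222,-0.0551,0],[-0.0222,-0.0551,0],[-0.0222,-0.0551,0],[-0.0222,-0.0551,0],[-0.0222,-0.0551,0],[-0.0222,-0.0551,0],[0,0,-0.03],[0,0,0],[0,0,0]],"rotation":[[0,0,0],[0,0,0],[0,0,0],[0,0,0],[0,0,0],[0,0,0],[0,0,0],[0,0,0],[0,0,0]],"gripper":[0.35,0.35,0.35,0.35,0.35,0.35,0.35,0.35,0.35]}' 20;python3 -c "
from h import *;st();snap('top','t1.png',(180,190,440,340),3)"
```

```text
t: 6.02
tcp_pos: [0.5955, 0.2671, 0.1837]
tool_rot: [0.003, -0.1, 0.995, 0.001]
ft_force: [-0.3, 0.3, -0.2]
opening: 0.0628
grip_force: 0.0
t: 7.15
tcp_pos: [0.4612, -0.0636, 0.1492]
tool_rot: [-0.0, -0.1, 0.995, 0.0]
ft_force: [-0.0, 0.5, 0.7]
opening: 0.0626
grip_force: 0.0
t 7.15 tcp [ 0.4612 -0.0636  0.1492] yhead 101.5 tilt 0.0 q6 -112.5 open 0.0626 grip 0.0 [-0.   0.5  0.7]
```

View pics/t1.png

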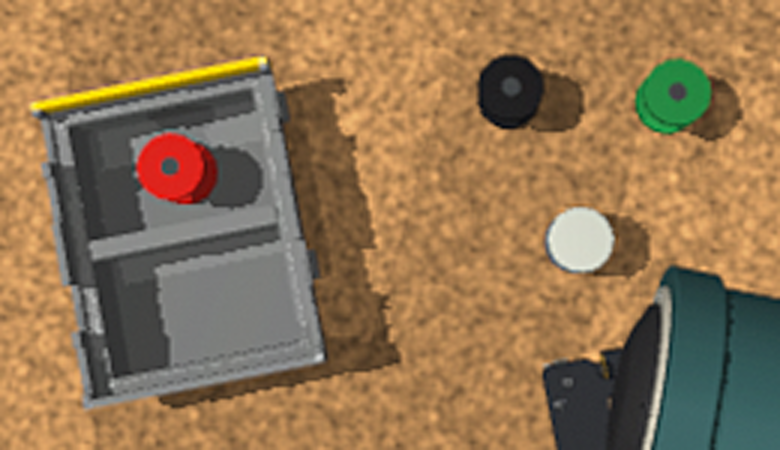

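The red bobbin stands mid-compartment at the yellow end (crop ~(172,167)); the tote has not moved. Next the oil bottle.

```bash
python3 -m jog '{"xyz":[[0,0,-0.05],[0,0,-0.05],[0,0,-0.02],[0,0,0],[0,0,0],[0,0,0],[0,0,0],[0,0,0]],"rotation":[[0,0,0],[0,0,0],[0,0,0],[0,0,0],[0,0,0],[0,0,0],[0,0,0],[0,0,0]],"gripper":[0.35,0.35,0.35,0.35,-1,-1,-1,-1]}' 20;python3 -c "from h import *;st()"; python3 -m jog '{"xyz":[[0,0,0.03],[0,0,0.06],[0,0,0.06],[0,0,0]],"rotation":[[0,0,0],[0,0,0],[0,0,0],[0,0,0]],"gripper":[-1,-1,-1,-1]}' 20;python3 -c "from h import *;st()"
```

```text
t: 8.2
tcp_pos: [0.4615, -0.0642, 0.0297]
tool_rot: [0.001, -0.1, 0.995, -0.0]
ft_force: [-0.1, 0.4, 6.8]
opening: 0.0356
grip_force: 20.0
t 8.20 tcp [ 0.4615 -0.0642  0.0297] yhead 101.5 tilt -0.0 q6 -112.5 open 0.0356 grip 20.00081956386566 [-0.1  0.4  6.8]
t: 8.7
tcp_pos: [0.4626, -0.0644, 0.1837]
tool_rot: [0.003, -0.1, 0.995, -0.001]
ft_force: [-0.0, 1.2, -1.3]
opening: 0.0352
grip_force: 20.0
t 8.70 tcp [ 0.4626 -0.0644  0.1837] yhead 101.5 tilt -0.003 q6 -112.5 open 0.0352 grip 19.99960631132126 [-0.   1.2 -1.3]
```

```bash
python3 -m jog '{"xyz":[[0.0075,0.0522,0],[0.0075,0.0522,0],[0.0075,0.0522,0],[0.0075,0.0522,0],[0.0075,0.0522,0],[0.0075,0.0522,0],[0,0,-0.05],[0,0,-0.05],[0,0,-0.03],[0,0,0]],"rotation":[[0,0,0],[0,0,0],[0,0,0],[0,0,0],[0,0,0],[0,0,0],[0,0,0],[0,0,0],[0,0,0],[0,0,0]],"gripper":[-1,-1,-1,-1,-1,-1,-1,-1,-1,-1]}' 20;  python3 -m jog '{"xyz":[[0,0,-0.01],[0,0,0],[0,0,0]],"rotation":[[0,0,0],[0,0,0],[0,0,0]],"gripper":[-1,-1,-1]}' 20;python3 -c "from h import *;st()"
```

```text
t: 9.95
tcp_pos: [0.5043, 0.2483, 0.0457]
tool_rot: [-0.003, -0.1, 0.995, -0.001]
ft_force: [0.1, -0.7, 0.2]
opening: 0.0359
grip_force: 20.0
t: 10.32
tcp_pos: [0.5064, 0.2492, 0.0398]
tool_rot: [0.001, -0.1, 0.995, 0.0]
ft_force: [0.8, -0.3, -0.4]
opening: 0.0354
grip_force: 20.0
t 10.32 tcp [0.5064 0.2492 0.0398] yhead 101.5 tilt 0.0 q6 -77.8 open 0.0354 grip 19.99973773956299 [ 0.8 -0.3 -0.4]
```

```bash
python3 -m jog '{"xyz":[[0,0,-0.0042],[0,0,0],[0,0,0],[0,0,0],[0,0,0.03],[0,0,0.06],[0,0,0.06],[0,0,0]],"rotation":[[0,0,0],[0,0,0],[0,0,0],[0,0,0],[0,0,0],[0,0,0],[0,0,0],[0,0,0]],"gripper":[-1,-1,0.2,0.2,0.2,0.2,0.2,0.2]}' 20; python3 -m jog '{"xyz":[[0.0066,-0.0565,0],[0.0066,-0.0565,0],[0.0066,-0.0565,0],[0.0066,-0.0565,0],[0.0066,-0.0565,0],[0.0066,-0.0565,0],[0.0066,-0.0565,0],[0.0066,-0.0565,0],[0.0066,-0.0565,0],[0,0,0]],"rotation":[[0,0,-10.6],[0,0,-10.6],[0,0,-10.6],[0,0,-10.6],[0,0,-10.6],[0,0,-10.6],[0,0,-10.6],[0,0,-10.6],[0,0,-10.6],[0,0,-10.6]],"gripper":[0.3,0.3,0.3,0.3,0.3,0.3,0.3,0.3,0.3,0.3]}' 20; python3 -m jog '{"xyz":[[0,0,0],[0,0,0],[0,0,0]],"rotation":[[0,0,-10.6],[0,0,0],[0,0,0]],"gripper":[0.3,0.3,0.3]}' 20;python3 -c "from h import *;st();snap('top','t2.png',(180,190,440,340),3)"
```

```text
t: 11.32
tcp_pos: [0.5076, 0.2498, 0.1901]
tool_rot: [0.004, -0.1, 0.995, 0.001]
ft_force: [0.4, -0.6, -0.1]
opening: 0.0555
grip_force: 0.0
t: 12.58
tcp_pos: [0.5649, -0.2626, 0.1829]
tool_rot: [-0.001, 0.738, 0.675, -0.001]
ft_force: [-0.6, 0.4, 0.9]
opening: 0.0602
grip_force: 0.0
t: 12.95
tcp_pos: [0.5654, -0.2592, 0.1843]
tool_rot: [-0.0, 0.793, 0.61, -0.0]
ft_force: [0.1, 0.0, 0.2]
opening: 0.0605
grip_force: 0.0
t 12.95 tcp [ 0.5654 -0.2592  0.1843] yhead -14.9 tilt -0.0 q6 -12.1 open 0.0605 grip 0.0 [0.1 0.  0.2]
```

View pics/t2.png

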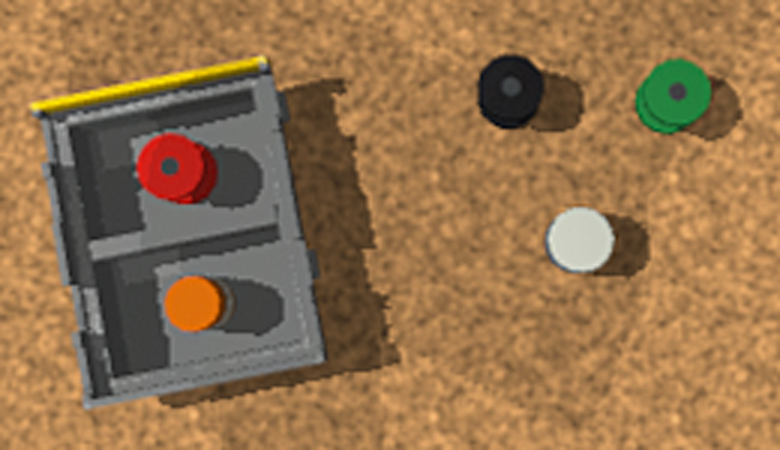

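Both items stand in the grey tote. Now the blue tote's cross wall.

```bash
python3 -m jog '{"xyz":[[0.0006,-0.0003,-0.05],[0,0,-0.05],[0,0,-0.04],[0,0,-0.017],[0,0,0],[0,0,0],[0,0,0],[0,0,0],[0,0,0],[0,0,0]],"rotation":[[0,0,-0.6],[0,0,0],[0,0,0],[0,0,0],[0,0,0],[0,0,0],[0,0,0],[0,0,0],[0,0,0],[0,0,0]],"gripper":[0.3,0.3,0.3,0.3,0.3,-1,-1,-1,-1,-1]}' 50;python3 -c "from h import *;st()"; python3 -m jog '{"xyz":[[0,0,0.02],[0,0,0.04],[0,0,0.05],[0,0,0.05],[0,0,0.02],[0,0,0],[0,0,0]],"rotation":[[0,0,0],[0,0,0],[0,0,0],[0,0,0],[0,0,0],[0,0,0],[0,0,0]],"gripper":[-1,-1,-1,-1,-1,-1,-1]}' 50;python3 -c "from h import *;st()"
```

```text
t: 14.25
tcp_pos: [0.5661, -0.2597, 0.0279]
tool_rot: [0.0, 0.797, 0.604, 0.0]
ft_force: [0.5, 0.2, 0.2]
opening: 0.0152
grip_force: 0.9
t 14.25 tcp [ 0.5661 -0.2597  0.0279] yhead -15.7 tilt 0.0 q6 -11.2 open 0.0152 grip 0.8976850658655167 [0.5 0.2 0.2]
t: 15.12
tcp_pos: [0.5655, -0.2594, 0.2053]
tool_rot: [-0.001, 0.797, 0.604, -0.001]
ft_force: [-0.1, -0.2, -4.3]
opening: 0.0121
grip_force: 50.0
t 15.12 tcp [ 0.5655 -0.2594  0.2053] yhead -15.7 tilt -0.003 q6 -11.3 open 0.0121 grip 49.995553493499756 [-0.1 -0.2 -4.3]
```

```bash
python3 -m jog '{"xyz":[[-0.0015,0.0517,0],[-0.0015,0.0517,0],[-0.0015,0.0517,0],[-0.0015,0.0517,0],[-0.0015,0.0517,0],[-0.0015,0.0517,0],[-0.0015,0.0517,0],[-0.0015,0.0517,0],[-0.0015,0.0517,0],[-0.0015,0.0517,0]],"rotation":[[0,0,10],[0,0,10],[0,0,10],[0,0,10],[0,0,10],[0,0,10],[0,0,10],[0,0,10],[0,0,10],[0,0,10]],"gripper":[-1,-1,-1,-1,-1,-1,-1,-1,-1,-1]}' 50; python3 -m jog '{"xyz":[[0,0,0],[0,0,0],[0,0,0],[0,0,0],[0,0,0],[0,0,0],[0,0,0],[0,0,0],[0,0,0],[0,0,0]],"rotation":[[0,0,10],[0,0,10],[0,0,10],[0,0,10],[0,0,10],[0,0,10],[0,0,10],[0,0,10],[0,0,10],[0,0,10]],"gripper":[-1,-1,-1,-1,-1,-1,-1,-1,-1,-1]}' 50;python3 -m jog '{"xyz":[[0,0,0],[0,0,0],[0,0,0],[0,0,0]],"rotation":[[0,0,7],[0,0,0],[0,0,0],[0,0,0]],"gripper":[-1,-1,-1,-1]}' 50;python3 -c "from h import *;st();snap('top','t3.png',(150,150,350,350),3);snap('scene','s3.png',(320,80,520,320),2.5)"
```

```text
t: 16.38
tcp_pos: [0.5502, 0.2588, 0.2054]
tool_rot: [-0.001, 0.047, 0.999, -0.001]
ft_force: [2.0, -0.7, -3.6]
opening: 0.0119
grip_force: 50.0
t: 17.62
tcp_pos: [0.5505, 0.257, 0.2052]
tool_rot: [0.002, 0.735, -0.678, -0.001]
ft_force: [0.4, -0.4, -4.0]
opening: 0.0114
grip_force: 50.0
t: 18.12
tcp_pos: [0.551, 0.2573, 0.2073]
tool_rot: [0.0, 0.773, -0.635, -0.0]
ft_force: [0.2, 0.7, -4.6]
opening: 0.0117
grip_force: 50.0
t 18.12 tcp [0.551  0.2573 0.2073] yhead -168.8 tilt 0.001 q6 -168.5 open 0.0117 grip 49.99557673931122 [ 0.2  0.7 -4.6]
```

View pics/t3.png

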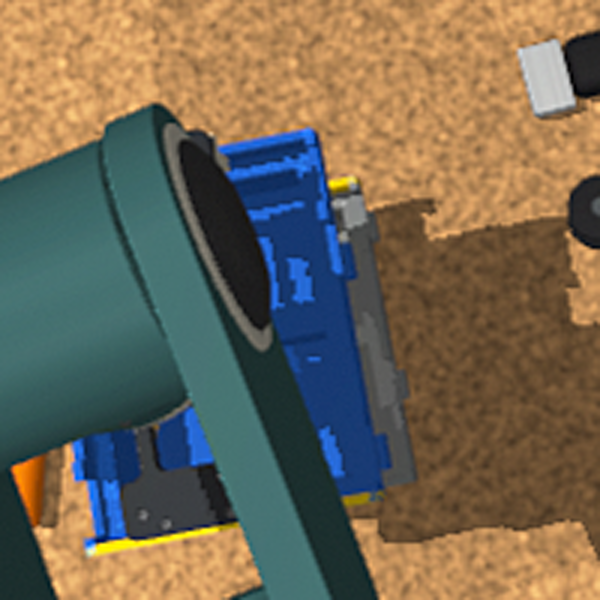

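View pics/s3.png

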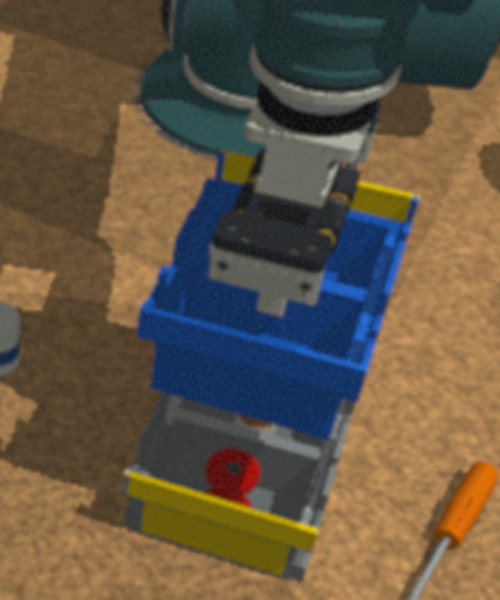

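Run:
```python
from h import *
d=dict(np.load('pics/top.npz'))
c=lambda x,y:(150+(x+.5)/3-.5,150+(y+.5)/3-.5)
z=.2073-.028+.085
a=ray(d,*c(318,130),z);b=ray(d,*c(90,550),z)
print('centre',(a+b)/2,'diag',np.linalg.norm(a-b),'diag heading',np.degrees(np.arctan2(*(b-a)[1::-1])))
print('nominal diag heading',191.2-np.degrees(np.arctan2(.0758,.0961)), 'blue before: len .1922 w .1534')
# edges
e=ray(d,*c(385,497),z); print('right side heading',np.degrees(np.arctan2(*(e-a)[1::-1])))
```

```text
centre [0.55134216 0.25636591 0.2643    ] diag 0.24645091790611023 diag heading 152.41856198736272
nominal diag heading 152.93497586361008 blue before: len .1922 w .1534
right side heading -168.81618222298204
```

```bash
python3 -m jog '{"xyz":[[-0.0008,0.0008,-0.04],[0,0,-0.03],[0,0,-0.015],[0,0,0],[0,0,0]],"rotation":[[0,0,0.2],[0,0,0],[0,0,0],[0,0,0],[0,0,0]],"gripper":[-1,-1,-1,-1,-1]}' 50;python3 -c "from h import *;st()"; python3 -m jog '{"xyz":[[0,0,-0.005],[0,0,-0.004],[0,0,-0.003],[0,0,0],[0,0,0]],"rotation":[[0,0,0],[0,0,0],[0,0,0],[0,0,0],[0,0,0]],"gripper":[-1,-1,-1,-1,-1]}' 50;python3 -c "from h import *;st()"
```

```text
t: 18.85
tcp_pos: [0.5508, 0.2583, 0.1242]
tool_rot: [-0.001, 0.774, -0.633, 0.0]
ft_force: [-0.0, 0.5, -3.3]
opening: 0.012
grip_force: 50.0
t 18.85 tcp [0.5508 0.2583 0.1242] yhead -168.6 tilt -0.002 q6 -168.7 open 0.0120 grip 49.9956750869751 [-0.   0.5 -3.3]
t: 19.48
tcp_pos: [0.5503, 0.2581, 0.1108]
tool_rot: [0.0, 0.774, -0.633, 0.0]
ft_force: [0.3, 0.2, -3.9]
opening: 0.0116
grip_force: 50.0
t 19.48 tcp [0.5503 0.2581 0.1108] yhead -168.5 tilt 0.0 q6 -168.7 open 0.0116 grip 49.99549627304077 [ 0.3  0.2 -3.9]
```

```bash
python3 -m jog '{"xyz":[[0,0,-0.002],[0,0,-0.001],[0,0,0],[0,0,0]],"rotation":[[0,0,0],[0,0,0],[0,0,0],[0,0,0]],"gripper":[-1,-1,-1,-1]}' 50;python3 -c "from h import *;st()"; python3 -m jog '{"xyz":[[0,0,-0.0015],[0,0,0],[0,0,0],[0,0,0]],"rotation":[[0,0,0],[0,0,0],[0,0,0],[0,0,0]],"gripper":[-1,-1,-1,-1]}' 50;python3 -c "from h import *;st()"
```

```text
t: 19.98
tcp_pos: [0.5504, 0.2582, 0.1102]
tool_rot: [-0.001, 0.774, -0.633, 0.0]
ft_force: [-11.1, -4.8, 18.6]
opening: 0.0114
grip_force: 50.0
t 19.98 tcp [0.5504 0.2582 0.1102] yhead -168.5 tilt -0.001 q6 -168.7 open 0.0114 grip 50.00502347946167 [-11.1  -4.8  18.6]
t: 20.48
tcp_pos: [0.5505, 0.2582, 0.1101]
tool_rot: [-0.001, 0.774, -0.633, 0.0]
ft_force: [-17.4, -7.5, 31.7]
opening: 0.0117
grip_force: 50.0
t 20.48 tcp [0.5505 0.2582 0.1101] yhead -168.5 tilt -0.002 q6 -168.7 open 0.0117 grip 50.017701387405396 [-17.4  -7.5  31.7]
```

```bash
python3 -m jog '{"xyz":[[0,0,0.004],[-0.002,-0.0006,0],[0,0,-0.002],[0,0,-0.002],[0,0,0],[0,0,0]],"rotation":[[0,0,0],[0,0,0],[0,0,0],[0,0,0],[0,0,0],[0,0,0]],"gripper":[-1,-1,-1,-1,-1,-1]}' 50;python3 -c "from h import *;st();snap('scene','s4.png',(340,80,520,330),2.4)"
```

```text
t: 21.22
tcp_pos: [0.5484, 0.2575, 0.1101]
tool_rot: [-0.001, 0.774, -0.633, 0.0]
ft_force: [-19.2, -8.4, 36.7]
opening: 0.0115
grip_force: 50.0
t 21.23 tcp [0.5484 0.2575 0.1101] yhead -168.5 tilt -0.002 q6 -168.7 open 0.0115 grip 50.02918481826782 [-19.2  -8.4  36.7]
```

View pics/s4.png

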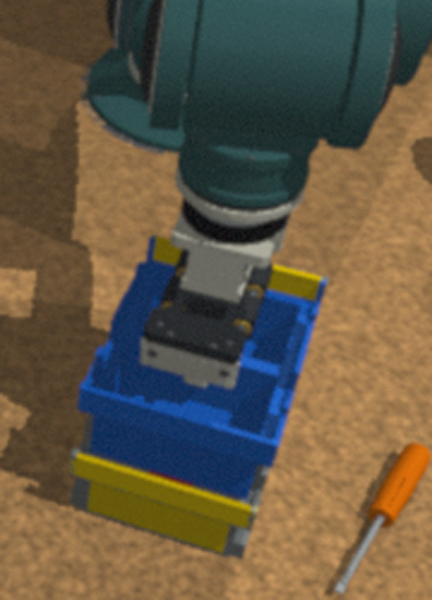

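```bash
python3 -m jog '{"xyz":[[0,0,0.0043],[0.002,0.0006,0],[0,0,-0.001],[0,0,0],[0,0,0]],"rotation":[[0,0,0],[0,0,0],[0,0,0],[0,0,0],[0,0,0]],"gripper":[-1,-1,-1,-1,-1]}' 10;python3 -c "from h import *;st()";python3 -m jog '{"xyz":[[0,0,0],[0,0,0],[0,0,0],[0,0,0.02],[0,0,0.04],[0,0,0.06],[0,0,0.02],[0,0,0]],"rotation":[[0,0,0],[0,0,0],[0,0,0],[0,0,0],[0,0,0],[0,0,0],[0,0,0],[0,0,0]],"gripper":[0,0,0,0,0,0,0,0]}' 10;python3 -c "from h import *;st()"
```

```text
t: 21.9
tcp_pos: [0.5503, 0.2581, 0.11]
tool_rot: [0.0, 0.774, -0.633, -0.0]
ft_force: [-4.7, -2.2, 8.7]
opening: 0.0122
grip_force: 10.0
t 21.90 tcp [0.5503 0.2581 0.11  ] yhead -168.5 tilt 0.0 q6 -168.7 open 0.0122 grip 10.000903531908989 [-4.7 -2.2  8.7]
t: 22.9
tcp_pos: [0.5506, 0.2583, 0.2515]
tool_rot: [-0.001, 0.774, -0.633, 0.001]
ft_force: [1.0, -0.1, -1.4]
opening: 0.0466
grip_force: 0.0
t 22.90 tcp [0.5506 0.2583 0.2515] yhead -168.5 tilt -0.003 q6 -168.7 open 0.0466 grip 0.0 [ 1.  -0.1 -1.4]
```

```bash
python3 -m jog '{"xyz":[[0.0155,-0.0534,0],[0.0155,-0.0534,0],[0.0155,-0.0534,0],[0.0155,-0.0534,0],[0.0155,-0.0534,0],[0.0155,-0.0534,0],[0,0,-0.04],[0,0,-0.04],[0,0,0],[0,0,0]],"rotation":[[0,0,-10],[0,0,-10],[0,0,-10],[0,0,-10],[0,0,-10],[0,0,-10],[0,0,-10],[0,0,-10],[0,0,-10],[0,0,0]],"gripper":[0.5,0.5,0.5,0.5,0.5,0.5,0.5,0.5,0.5,0.5]}' 20;python3 -c "
from h import *
st()
a=snap('scene','x.png');b=snap('top','y.png')
A=a['image'][160:320,350:480,::-1];B=b['image'][180:340,170:310,::-1]
A=cv2.resize(A,(390,480),interpolation=cv2.INTER_CUBIC);B=cv2.resize(B,(410,480)[:2],interpolation=cv2.INTER_CUBIC) if 0 else cv2.resize(B,(420,480),interpolation=cv2.INTER_CUBIC)
cv2.imwrite('pics/ab.png',np.hstack([A[:,:380],B]))"
```

```text
t: 24.15
tcp_pos: [0.6426, -0.0623, 0.1675]
tool_rot: [-0.001, -0.1, 0.995, 0.0]
ft_force: [-0.3, 0.2, 0.9]
opening: 0.0697
grip_force: 0.0
t 24.15 tcp [ 0.6426 -0.0623  0.1675] yhead 101.5 tilt 0.001 q6 -109.3 open 0.0697 grip 0.0 [-0.3  0.2  0.9]
```

View pics/ab.png

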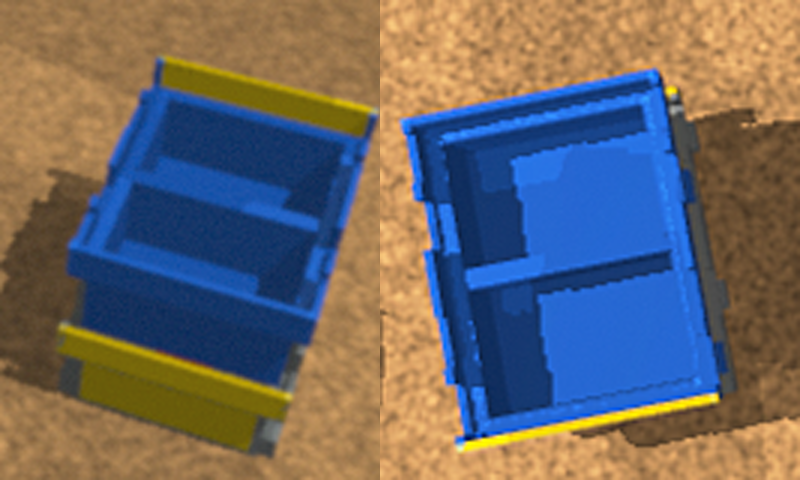

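Run:
```python
from h import *
a=dict(np.load('pics/scene.npz'));b=dict(np.load('pics/top.npz'))
def P(d): return d['mtx']@np.c_[cv2.Rodrigues(d['rvec'])[0],np.array(d['tvec']).reshape(3,1)]
s=lambda x,y:(350+(x+.5)/3-.5,160+(y+.5)/3-.5); t=lambda x,y:(170+(x+.5)/3-.5,180+(y+.5)/3-.5)
S=np.array([s(160,60),s(376,112),s(68,246),s(313,316)],float).T; T=np.array([t(337,398),t(80,446),t(278,72),t(25,122)],float).T
X=cv2.triangulatePoints(P(a),P(b),S,T);X=(X[:3]/X[3]).T;print(X.round(4))
for h in(.164,.170):
    Q=[ray(b,*p,h) for p in T.T]; c=sum(Q)/4; hd=(Q[0]+Q[1]-Q[2]-Q[3]); print(h,c.round(4),np.degrees(np.arctan2(hd[1],hd[0]))+360, 'scene err px',(proj(a,Q)-S.T).round(1).tolist())
```

```text
[[0.4693 0.167  0.1587]
 [0.441  0.3153 0.1622]
 [0.6603 0.2035 0.1609]
 [0.6303 0.3525 0.1629]]
0.164 [0.5501 0.2592 0.164 ] 191.18706049844818 scene err px [[-0.3, -2.0], [-0.1, -0.7], [0.3, -1.4], [0.7, -0.5]]
0.17 [0.5499 0.2579 0.17  ] 191.18706049844818 scene err px [[-0.4, -4.2], [-0.2, -3.1], [0.3, -4.1], [0.5, -3.4]]
```

Triangulated rim height ≈0.161 m (seated 0.164 vs 0.170 unseated), level and centred within 2 mm. Now the green bobbin.

```bash
python3 -m jog '{"xyz":[[0.001,0.0003,-0.05],[0,0,-0.05],[0,0,-0.03],[0,0,-0.001],[0,0,0],[0,0,0],[0,0,0],[0,0,0],[0,0,0],[0,0,0]],"rotation":[[0,0,0],[0,0,0],[0,0,0],[0,0,0],[0,0,0],[0,0,0],[0,0,0],[0,0,0],[0,0,0],[0,0,0]],"gripper":[0.5,0.5,0.5,0.5,0.5,-1,-1,-1,-1,-1]}' 20;python3 -c "from h import *;st()"; python3 -m jog '{"xyz":[[0,0,0.04],[0,0,0.06],[0,0,0.06],[0,0,0.06],[0,0,0],[0,0,0]],"rotation":[[0,0,0],[0,0,0],[0,0,0],[0,0,0],[0,0,0],[0,0,0]],"gripper":[-1,-1,-1,-1,-1,-1]}' 20;python3 -c "from h import *;st()"
```

```text
t: 25.5
tcp_pos: [0.6445, -0.062, 0.0389]
tool_rot: [0.0, -0.1, 0.995, -0.0]
ft_force: [-0.4, -0.8, 4.6]
opening: 0.0426
grip_force: 20.0
t 25.50 tcp [ 0.6445 -0.062   0.0389] yhead 101.5 tilt -0.0 q6 -109.2 open 0.0426 grip 20.000595152378082 [-0.4 -0.8  4.6]
t: 26.25
tcp_pos: [0.6441, -0.062, 0.2575]
tool_rot: [-0.001, -0.1, 0.995, 0.0]
ft_force: [0.0, -0.4, -0.6]
opening: 0.0422
grip_force: 20.0
t 26.25 tcp [ 0.6441 -0.062   0.2575] yhead 101.5 tilt 0.0 q6 -109.2 open 0.0422 grip 19.99996393918991 [ 0.  -0.4 -0.6]
```

```bash
python3 -m jog '{"xyz":[[-0.023,0.052,0],[-0.023,0.052,0],[-0.023,0.052,0],[-0.023,0.052,0],[-0.023,0.052,0],[-0.023,0.052,0],[0,0,0],[0,0,-0.05],[0,0,-0.05],[0,0,-0.02]],"rotation":[[0,0,0],[0,0,0],[0,0,0],[0,0,0],[0,0,0],[0,0,0],[0,0,0],[0,0,0],[0,0,0],[0,0,0]],"gripper":[-1,-1,-1,-1,-1,-1,-1,-1,-1,-1]}' 20;  python3 -m jog '{"xyz":[[0,0,-0.009],[0,0,0],[0,0,0]],"rotation":[[0,0,0],[0,0,0],[0,0,0]],"gripper":[-1,-1,-1]}' 20;python3 -c "from h import *;st()"
```

```text
t: 27.5
tcp_pos: [0.5051, 0.2487, 0.1344]
tool_rot: [-0.003, -0.099, 0.995, -0.001]
ft_force: [0.6, -0.6, 0.3]
opening: 0.0424
grip_force: 20.0
t: 27.88
tcp_pos: [0.5069, 0.2502, 0.1312]
tool_rot: [0.001, -0.1, 0.995, 0.0]
ft_force: [-0.8, -0.1, -0.6]
opening: 0.0423
grip_force: 20.0
t 27.88 tcp [0.5069 0.2502 0.1312] yhead 101.5 tilt 0.0 q6 -77.8 open 0.0423 grip 19.999951422214508 [-0.8 -0.1 -0.6]
```

```bash
python3 -m jog '{"xyz":[[0,0,-0.005],[0,0,-0.0025],[0,0,0],[0,0,0]],"rotation":[[0,0,0],[0,0,0],[0,0,0],[0,0,0]],"gripper":[-1,-1,-1,-1]}' 20;python3 -c "from h import *;st()"; python3 -m jog '{"xyz":[[0,0,0],[0,0,0],[0,0,0.03],[0,0,0.05],[0,0,0.04],[0.0081,-0.0497,0],[0.0081,-0.0497,0],[0.0081,-0.0497,0],[0.0081,-0.0497,0],[0.0081,-0.0497,0]],"rotation":[[0,0,0],[0,0,0],[0,0,0],[0,0,0],[0,0,0],[0,0,0],[0,0,0],[0,0,0],[0,0,0],[0,0,0]],"gripper":[0.35,0.35,0.35,0.35,0.35,0.35,0.35,0.35,0.5,0.5]}' 20;python3 -m jog '{"xyz":[[0,0,-0.05],[0,0,-0.03],[0,0,0],[0,0,0]],"rotation":[[0,0,0],[0,0,0],[0,0,0],[0,0,0]],"gripper":[0.5,0.5,0.5,0.5]}' 20;python3 -c "from h import *;st()"
```

```text
t: 28.38
tcp_pos: [0.5066, 0.2501, 0.1229]
tool_rot: [0.001, -0.1, 0.995, 0.0]
ft_force: [0.3, -1.1, 4.9]
opening: 0.0421
grip_force: 20.0
t 28.38 tcp [0.5066 0.2501 0.1229] yhead 101.5 tilt 0.0 q6 -77.8 open 0.0421 grip 20.00065416097641 [ 0.3 -1.1  4.9]
t: 29.62
tcp_pos: [0.5467, -0.0001, 0.242]
tool_rot: [0.0, -0.1, 0.995, 0.0]
ft_force: [0.5, 0.2, 0.2]
opening: 0.0691
grip_force: 0.0
t: 30.12
tcp_pos: [0.5472, 0.0016, 0.1636]
tool_rot: [0.001, -0.1, 0.995, -0.0]
ft_force: [-0.3, -0.4, 0.2]
opening: 0.0697
grip_force: 0.0
t 30.12 tcp [0.5472 0.0016 0.1636] yhead 101.5 tilt -0.0 q6 -104.0 open 0.0697 grip 0.0 [-0.3 -0.4  0.2]
```

```bash
python3 -m jog '{"xyz":[[0,0,-0.05],[0,0,-0.05],[0,0,-0.03],[0,0,-0.002],[0,0,0],[0,0,0],[0,0,0],[0,0,0],[0,0,0],[0,0,0]],"rotation":[[0,0,0],[0,0,0],[0,0,0],[0,0,0],[0,0,0],[0,0,0],[0,0,0],[0,0,0],[0,0,0],[0,0,0]],"gripper":[0.5,0.5,0.5,0.5,0.5,-1,-1,-1,-1,-1]}' 25;python3 -c "from h import *;st()"; python3 -m jog '{"xyz":[[0,0,0.04],[0,0,0.06],[0,0,0.06],[0,0,0.06],[0,0,0],[0,0,0]],"rotation":[[0,0,0],[0,0,0],[0,0,0],[0,0,0],[0,0,0],[0,0,0]],"gripper":[-1,-1,-1,-1,-1,-1]}' 25;python3 -c "from h import *;st()"
```

```text
t: 31.38
tcp_pos: [0.547, 0.0014, 0.0305]
tool_rot: [0.0, -0.1, 0.995, -0.0]
ft_force: [-1.8, -1.0, 6.0]
opening: 0.0412
grip_force: 25.0
t 31.38 tcp [0.547  0.0014 0.0305] yhead 101.5 tilt -0.0 q6 -104.0 open 0.0412 grip 25.00100509962067 [-1.8 -1.   6. ]
t: 32.12
tcp_pos: [0.5465, 0.0015, 0.2488]
tool_rot: [-0.001, -0.1, 0.995, 0.0]
ft_force: [-0.3, 0.5, -2.1]
opening: 0.0414
grip_force: 25.0
t 32.12 tcp [0.5465 0.0015 0.2488] yhead 101.5 tilt 0.0 q6 -104.0 open 0.0414 grip 24.999730442650616 [-0.3  0.5 -2.1]
```

```bash
python3 -m jog '{"xyz":[[0.0095,0.0533,0],[0.0095,0.0533,0],[0.0095,0.0533,0],[0.0095,0.0533,0],[0.0095,0.0533,0],[0,0,0],[0,0,-0.05],[0,0,-0.05],[0,0,-0.02],[0,0,0]],"rotation":[[0,0,0],[0,0,0],[0,0,0],[0,0,0],[0,0,0],[0,0,0],[0,0,0],[0,0,0],[0,0,0],[0,0,0]],"gripper":[-1,-1,-1,-1,-1,-1,-1,-1,-1,-1]}' 25;  python3 -m jog '{"xyz":[[0,0,-0.008],[0,0,0],[0,0,0]],"rotation":[[0,0,0],[0,0,0],[0,0,0]],"gripper":[-1,-1,-1]}' 25;python3 -c "from h import *;st()"
```

```text
t: 33.38
tcp_pos: [0.5938, 0.2673, 0.1289]
tool_rot: [-0.001, -0.1, 0.995, -0.0]
ft_force: [-0.0, 0.0, -1.6]
opening: 0.0413
grip_force: 25.0
t: 33.75
tcp_pos: [0.5946, 0.2681, 0.123]
tool_rot: [0.001, -0.1, 0.995, 0.0]
ft_force: [-0.4, -0.2, -0.5]
opening: 0.0416
grip_force: 25.0
t 33.75 tcp [0.5946 0.2681 0.123 ] yhead 101.5 tilt 0.0 q6 -79.4 open 0.0416 grip 24.999760533683002 [-0.4 -0.2 -0.5]
```

```bash
python3 -m jog '{"xyz":[[0,0,-0.005],[0,0,-0.003],[0,0,0],[0,0,0]],"rotation":[[0,0,0],[0,0,0],[0,0,0],[0,0,0]],"gripper":[-1,-1,-1,-1]}' 25;python3 -c "from h import *;st()"; python3 -m jog '{"xyz":[[0,0,0],[0,0,0],[0,0,0.03],[0,0,0.05],[0,0,0.06],[-0.01,-0.05,0],[-0.01,-0.05,0],[-0.01,-0.05,0],[-0.01,-0.05,0],[0,-0.05,0]],"rotation":[[0,0,0],[0,0,0],[0,0,0],[0,0,0],[0,0,0],[0,0,0],[0,0,0],[0,0,0],[0,0,0],[0,0,0]],"gripper":[0.35,0.35,0.35,0.35,0.35,0.35,0.35,0.35,0.35,0.35]}' 20;python3 -m jog '{"xyz":[[0,-0.05,0],[0,-0.05,0],[0,-0.05,0],[0,0,0],[0,0,0]],"rotation":[[0,0,0],[0,0,0],[0,0,0],[0,0,0],[0,0,0]],"gripper":[0.35,0.35,0.35,0.35,0.35]}' 20;python3 -c "
from h import *
st()
a=snap('scene','x2.png');b=snap('top','y2.png')
A=a['image'][160:320,240:480,::-1];B=b['image'][140:340,150:420,::-1]
A=cv2.resize(A,(400,267));B=cv2.resize(B,(400,296))
cv2.imwrite('pics/ab2.png',cv2.resize(np.hstack([A[:267],B[:267]]),(800,267)))"
```

```text
t: 34.25
tcp_pos: [0.5945, 0.2681, 0.1145]
tool_rot: [0.0, -0.1, 0.995, 0.0]
ft_force: [-0.4, -0.5, 4.8]
opening: 0.0414
grip_force: 25.0
t 34.25 tcp [0.5945 0.2681 0.1145] yhead 101.5 tilt 0.0 q6 -79.4 open 0.0414 grip 25.000559695763513 [-0.4 -0.5  4.8]
t: 35.5
tcp_pos: [0.5536, 0.0166, 0.2542]
tool_rot: [0.0, -0.1, 0.995, -0.0]
ft_force: [-0.2, 1.1, -0.2]
opening: 0.0626
grip_force: 0.0
t: 36.12
tcp_pos: [0.5542, -0.1317, 0.2539]
tool_rot: [-0.0, -0.1, 0.995, 0.0]
ft_force: [-0.7, -0.2, -0.2]
opening: 0.0628
grip_force: 0.0
t 36.12 tcp [ 0.5542 -0.1317  0.2539] yhead 101.4 tilt 0.0 q6 -117.4 open 0.0628 grip 0.0 [-0.7 -0.2 -0.2]
```

View pics/ab2.png

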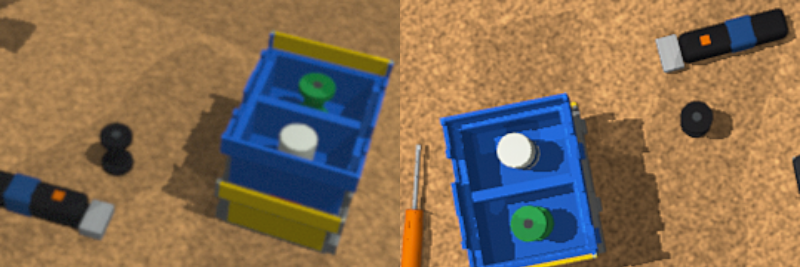

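The green bobbin (529,223) and the white jar (516,150) stand upright in the seated blue tote. The black bobbin, trimmer and screwdriver look undisturbed, and the robot is clear of everything.

```bash
python3 -c "from station import *;print(finish_job())"
```

```text
the job is handed in; nothing more can be done
None
```

I handed the job in at about 36 s: the grey kit is made up, the blue tote sits half-turned, level and seated on it by my camera and contact measurements, and the green bobbin and glue jar stand in their compartments with nothing else disturbed.

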